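Fetch the green vial from the drawer behind the bottles

TASK

The nurse needs the green-capped vial from the drawer, but the white tablet tub and the brown dropper bottle stand where the drawer must come out. Stand both upright on the steel tray, pull the drawer fully open, put the green vial in the kidney dish next to the tray, push the drawer fully shut, and stand the tub and the dropper bottle back upright where each stood before. Leave the red and blue vials in their places in the drawer and knock nothing over.

Things in the scene. Friction and masses are not known exactly. Their poses are not given: they have to be found in the camera images.
- tub: white tablet tub with screw cap: 117 mm tall, body 66 mm in diameter up to z = 98 mm, cap 54 mm in diameter from 98 to 117 mm (best gripped by the cap). Origin: centre of its underside, z axis up. At the start it stands upright on the worktop in front of the drawer, to the left or right of the knob.
- dropper: brown glass dropper bottle with black teat, 102 mm tall: body 32 mm in diameter up to z = 68 mm, collar 24 mm wide up to 77, teat 12 mm wide above. Grip it high on the body, so that the hand clears the teat. Origin: centre of its underside, z up. Starts upright on the worktop before the drawer, on the other side of the knob from the tub, about 100 mm from it (centre to centre).
- green_vial: small glass injection vial, 27 mm in diameter and 50 mm tall (body 27 mm wide up to 42 mm, flip cap 19 mm wide above), with a green cap and label. Origin: centre of its underside, z axis up along the vial. At the start it stands in one of the three wells of the drawer insert; which one varies.
- red_vial: small glass injection vial, 27 mm in diameter and 50 mm tall (body 27 mm wide up to 42 mm, flip cap 19 mm wide above), with a red cap and label. Origin: centre of its underside, z axis up along the vial. At the start it stands in one of the three wells of the drawer insert; which one varies.
- blue_vial: small glass injection vial, 27 mm in diameter and 50 mm tall (body 27 mm wide up to 42 mm, flip cap 19 mm wide above), with a blue cap and label. Origin: centre of its underside, z axis up along the vial. At the start it stands in one of the three wells of the drawer insert; which one varies.
- organiser: white desk organiser with a clear top pane and one drawer, fixed: 130 mm deep (x), 200 mm wide (y), 75 mm high. Origin: centre of its underside, z up; x points from the drawer front to the back, so the drawer comes out along -x. The shut drawer's front is 69.5 mm before the origin. The three vial wells lie across the drawer at y = -52, 0 and +52 mm.
- drawer (a joint): how far the drawer is out, m: 0 shut, 0.095 fully out (end stop); about 1 N of friction, stays where left. Front 198 mm wide, top edge 67 mm above the worktop. Vials stand in wells 10 mm deep in a grey insert (surface 23 mm, vial undersides 13 mm above the worktop), axes 45 mm behind the front panel; with the drawer fully out, 50 mm clear of the organiser's top pane.
- drawer_knob (a point): centre of the round steel knob in the middle of the drawer front, 45 mm above the worktop: a cylinder 22 mm in diameter and 22 mm long along the drawer's x axis, its centre 28.5 mm out from the drawer front on a 12 mm stem. Moves with the drawer; axes parallel to the organiser's. Can be pinched from above across y.
- tray: shallow rectangular stainless steel tray, fixed: 200 mm (its x) by 130 mm (its y), inner floor 2 mm above the worktop, rolled rim 17 mm high. Origin: centre of its underside, z up.
- dish: steel kidney dish beside the tray (not the one at the far left end of the desk), loose, 140 g: 206 mm long (its x), 96 mm wide (its y), rim 32 mm high, floor about 4 to 9 mm above the worktop. Origin: centre of its underside, z up. The inward-curved side lies at +y; at mid-length the usable floor runs from about y = -28 to +18 mm. The vial may stand or lie in it.
There are look-alikes about, which are no part of the job. Of the things that look like the dropper, take the one that is farthest to the robot's left at the start.

How it is judged (in metres and radians):
On the way, in this order (a step that is already met when the one before it is completed fails the run):
1. the tub and the dropper bottle both stand upright on the tray, released (x of tub in the frame of tray between -0.085 and 0.085 m and y of tub in the frame of tray between -0.055 and 0.055 m and z of each of tub, dropper in the frame of tray below 0.01 m and angle between each of tub, dropper's own z axis and vertical below 0.12 rad and contact force between each of tub, dropper and the fingers below 0.1 N and x of dropper in the frame of tray between -0.085 and 0.085 m and y of dropper in the frame of tray between -0.055 and 0.055 m), for 0.2 s.
2. the drawer is pulled open (at least 75 mm) (value of joint drawer above 0.075 m), for 0.2 s.
3. the green vial is in the kidney dish, released (x of green_vial in the frame of dish between -0.085 and 0.085 m and y of green_vial in the frame of dish between -0.045 and 0.04 m and z of green_vial in the frame of dish below 0.03 m and contact force between green_vial and the fingers below 0.1 N and contact force between green_vial and dish above 0.02 N), for 0.2 s.
At the end, for the whole second after the job is handed in: The drawer is shut (within 6 mm); the green vial rests in the kidney dish, which is upright; the tub and the dropper bottle stand upright within 15 mm of where each stood at the start; the red and blue vials stand in their wells within 12 mm of their starting places; all is at rest (all of step 3 and value of joint drawer below 0.006 m and angle between each of dish, tub, dropper's own z axis and vertical below 0.1 rad and distance of each of tub, dropper from where it was at the start of the episode below 0.015 m and linear speed of each of tub, dropper, red_vial, blue_vial, green_vial below 0.02 m/s and distance of each of red_vial, blue_vial from where it was at the start of the episode below 0.012 m and angle between each of red_vial, blue_vial's own z axis and vertical below 0.2 rad); the robot touches nothing.
It fails at once if the tub or the dropper bottle is knocked over (angle between any of tub, dropper's own z axis and vertical above 0.6 rad).
It fails at once if the red or the blue vial is tipped over or lifted out of its well (angle between any of red_vial, blue_vial's own z axis and vertical above 0.6 rad or height (world z) of any of red_vial, blue_vial above 0.03 m).
It also fails if it takes over 141 s, if anything falls off the work surface, if the arm or the gripper's body presses on something with over 40 N, if the wrist force passes 120 N, or if a joint passes its speed limit or range.

ROBOT

A 6-joint arm with a two-finger parallel gripper is mounted at the origin on a cart in front of the work surface, level with it; the furniture and walls round the work are solid. World frame = base frame: x ahead of the robot, y to its left, z up, the work surface at z = 0. Lengths are in mm, angles in rad, forces in N, time in s.
With the tool pointing down it reaches from about 350 to 775 mm from the base axis. Payload 7.3 kg.
Tool frame: the origin (TCP) lies on the mounting face of the last link; the fingertips stand 178 mm ahead of it and the grasp point (between the pads) lies 159 mm ahead of it; z points along the fingers, y is the line along which they close (so a half turn about z gives the same grasp; the last joint's range is limited). The gripper opens to 92 mm and grips with 3 to 60 N. Pads are 19 mm wide; open, the fingers measure 130 mm over their backs; the gripper's body (75 mm by 190 mm) begins 47 mm behind the grasp point.
Start: joints at [1.188, 0.342, 1.524, -0, 1.275, -0.146], TCP at [123.139, 510.357, 404.741] pointing down, gripper open.
Joint ranges: [-2.53, 2.53], [-0.77, 2.02], [0.04, 2.7], [-1, 4.14], [0.28, 2.66], [-3.11, 3.11]. Speed limits (rad/s): [2.57, 2.57, 3.14, 3.14, 3.14, 3.14].

INTERFACE

Orientations are given as [roll, pitch, yaw] about the fixed x, y, z axes, in that order (R = Rz(yaw) Ry(pitch) Rx(roll)).
In Python, from plant import bot, vision gives the robot as it stands. The module is installed in compiled form; this text tells all that it offers.
- The arm moves only by the tool tcp_steps, called by a JSON object that holds its "fn" and its "kwargs", one argument or row to a line. Schema: {"type":"object","properties":{"moves":{"type":"array","items":{"type":"number"},"minItems":5,"maxItems":25},"only":{"type":"string"},"quiet":{"type":"boolean"},"lines":{"type":"string"}},"required":["moves"],"additionalProperties":false}. moves is one flat list of numbers that holds 1 to 5 rows one after another, with no inner brackets; each row has 5 numbers: the finger opening in mm, then dx, dy, dz in mm, then a turn about the tool's z in rad; each row is the pose to reach, as a shift and turn from the pose commanded when the call began, along the tool's axes at that moment; what a row does not reach only later rows make up. A row lasts 1/8 s, in which the tool goes at most 62.5 mm and 0.188 rad, less where a joint would pass 70% of its speed; a pose out of reach is approached as far as the arm can. The fingers move at their own pace and stop on an object; the grip force is fixed at half the most. Time passes only in rows, so rows that do not move let the fingers close. The tool returns the time, the measured TCP pose, the force, the opening and the grip force at its end. only (a regular expression) keeps the lines of the reply that match it, lines (a string "A,B") keeps lines A to B, and quiet returns only ok. Input that does not fit is refused with a message, and nothing moves.
- bot.get_obs(): the state, without advancing time (a new reading comes with each control period).
- vision.capture(name): name is "side" or "top" or "wrist"; returns a dict with "color" (384x512x3 uint8, red, green, blue), "K" (3x3 intrinsics, pixels), "R" (3x3) and "t" (3): a world point X has camera coordinates R X + t. Camera axes: x right, y down, z forward; pixel columns grow to the right and rows downward; lengths in mm; the calibration is good to about 2 mm. A picture is of the moment at which its call begins. There is no depth.
- bot.close_job(): hands the job in; it is judged then, once.
The state is a dict: "time": time; "joint_positions": joint angles; "dq": joint speeds; "tau": joint torques, N m; "tool_pos": TCP position; "tcp_rot": TCP orientation; "contact_force": force on the tool from outside, world axes, zero at the start; "moment": the same for the moment, N m; "grip_width": finger opening in mm; "finger_force": force on a finger pad.
Only numpy, scipy, OpenCV 4.12 (cv2) and the standard library are available. Lean on these libraries where they do the work, as an engineer would, in place of code of your own. Each camera call takes 0.05 s, during which the arm holds its last target. There are 200 camera calls.

## Working session

There is one attempt and no reset: what is moved stays moved. The work goes in short steps, Python scripts to look and compute and a tool call to move; the robot and the scene stay as the last step left them, time stands still between calls to the robot, and variables do not carry over. Pictures are saved under pics/ and viewed, at most 20 in all, crops included, and the job is handed in when it is done.

```bash
mkdir -p pics
```

Create h.py:
```python
import numpy as np, cv2
from plant import bot, vision
def snap(n,f,crop=None,s=1):
    c=vision.capture(n); np.savez(f'pics/{f}.npz',**c)
    im=c['color'][...,::-1]
    if crop: im=im[crop[1]:crop[3],crop[0]:crop[2]]
    cv2.imwrite(f'pics/{f}.png',cv2.resize(im,None,fx=s,fy=s,interpolation=cv2.INTER_CUBIC)); return c
def ray(c,u,v,z):
    o=-c['R'].T@c['t']; d=c['R'].T@np.linalg.inv(c['K'])@[u,v,1]
    return o+d*(z-o[2])/d[2]
def proj(c,X):
    p=c['K']@(c['R']@np.array(X,float)+c['t']); return p[:2]/p[2]
```

Run:
```python
from h import *
for n in ('top','side'):
    c=snap(n,n+'0',s=1.5); print(n,-c['R'].T@c['t'],c['K'][0,0])
o=bot.get_obs();print(o)
```

```text
top [ 378.73424779   28.52646319 1027.48576391] 384.35530356376853
side [ 160.04002202 -636.2864514   709.976902  ] 402.59597820450784
{'time': 0.1, 'joint_positions': array([ 1.18799306e+00,  3.42651093e-01,  1.52491574e+00, -1.93050828e-05,
        1.27543439e+00, -1.46008194e-01]), 'dq': array([ 0.00142933, -0.00114742, -0.00246361, -0.00173842,  0.00030679,
        0.00017426]), 'tau': array([ 2.66483643e-03, -4.32006741e+01, -2.44694781e+01,  7.19963992e-02,
        5.25870267e-02, -5.60752324e-05]), 'tool_pos': array([123.09718862, 510.23719899, 404.1173221 ]), 'tcp_rot': array([-3.14019639e+00, -1.86667745e-04,  2.90480308e+00]), 'contact_force': array([-0.03726886,  0.2133259 , -0.18732743]), 'moment': array([ 0.0590494 , -0.04933193,  0.02398229]), 'finger_force': 0.0, 'grip_width': 91.5887043584158}
```

View pics/top0.png

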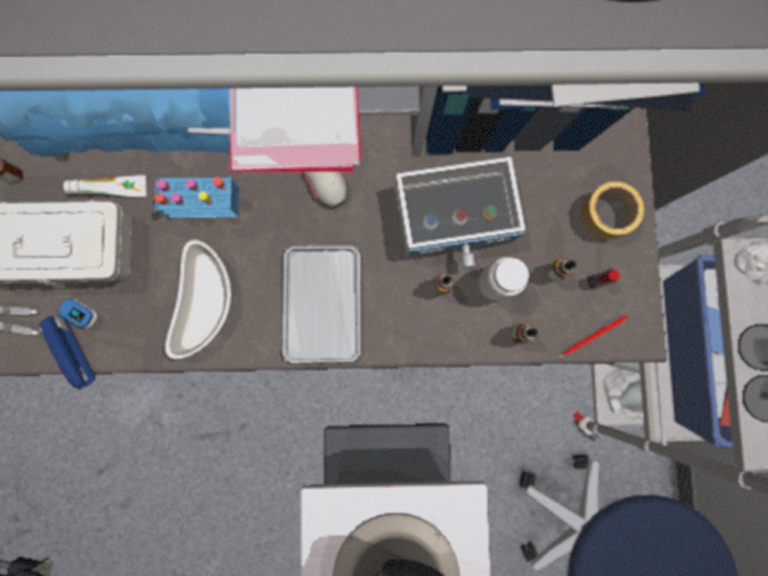

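View pics/side0.png

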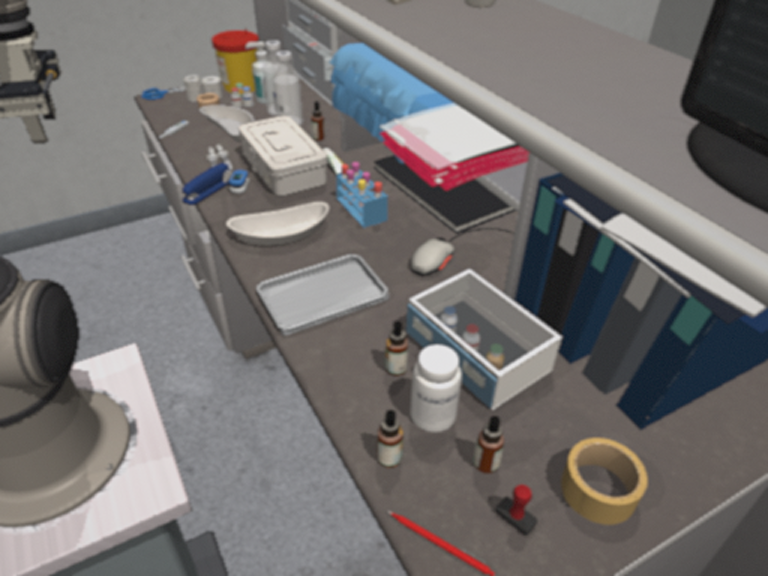

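Dropper look-alikes (top picture, pixels /1.5): A (444,283) left of the tub, before the drawer; B (563,268); C (525,333), both right of it; D (10,170) in the background at the far left, not before the drawer. A fits the description. The tub is at (508,278) and the knob at (467,257). Next, close crops.

Run:
```python
from h import *
def cr(f,b,s):
    c=np.load(f'pics/{f}.npz'); im=c['color'][b[1]:b[3],b[0]:b[2],::-1]
    cv2.imwrite(f'pics/{f}c.png',cv2.resize(im,None,fx=s,fy=s,interpolation=cv2.INTER_CUBIC)); return c
t=cr('top0',(255,100,405,218),5); s=cr('side0',(240,175,390,293),5)
print('A',ray(t,296,187,102),'tubcap',ray(t,511/1.5,273/1.5,117),'B',ray(t,375,178,102),'C',ray(t,352,222,102))
print('knob',ray(t,311,172,56))
for n,p in dict(a=(284,249),b=(354,249),cc=(358,361),d=(284,361)).items(): print('tray',ray(t,p[0]/1.5,p[1]/1.5,17))
for p in ((398,175),(512,158),(523,231),(411,248)): print('org',ray(t,p[0]/1.5,p[1]/1.5,75))
for p in ((190,242),(230,295),(172,355),(197,300)): print('dish',ray(t,p[0]/1.5,p[1]/1.5,32))
```

```text
A [491.67712665 -85.91889246 102.        ] tubcap [ 499.95489361 -191.87228003  117.        ] B [ 510.28878883 -280.31210187  102.        ] C [ 404.32930806 -218.04363511  102.        ]
knob [ 535.35800913 -131.50379004   56.        ]
tray [563.57938637 185.99239277  17.        ]
tray [561.40703278  61.90920933  17.        ]
tray [364.32315798  57.64556407  17.        ]
tray [366.97293199 185.48660742  17.        ]
org [677.85634907 -16.80204465  75.        ]
org [ 705.05823591 -213.71248397   75.        ]
org [ 576.82021627 -225.97861933   75.        ]
org [550.95212122 -35.6437573   75.        ]
dish [576.10879972 347.32812397  32.        ]
dish [481.82509494 276.41307651  32.        ]
dish [381.17680117 373.05992209  32.        ]
dish [474.23634849 332.88985818  32.        ]
```

View pics/top0c.png

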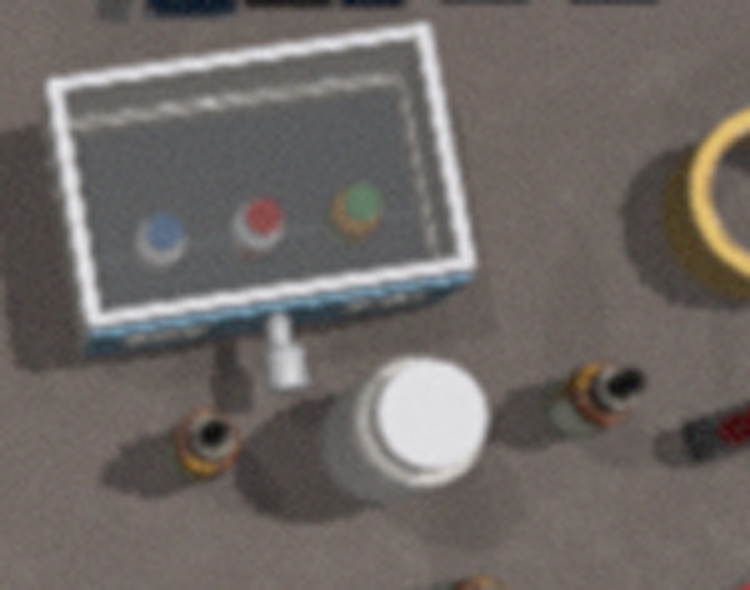

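View pics/side0c.png

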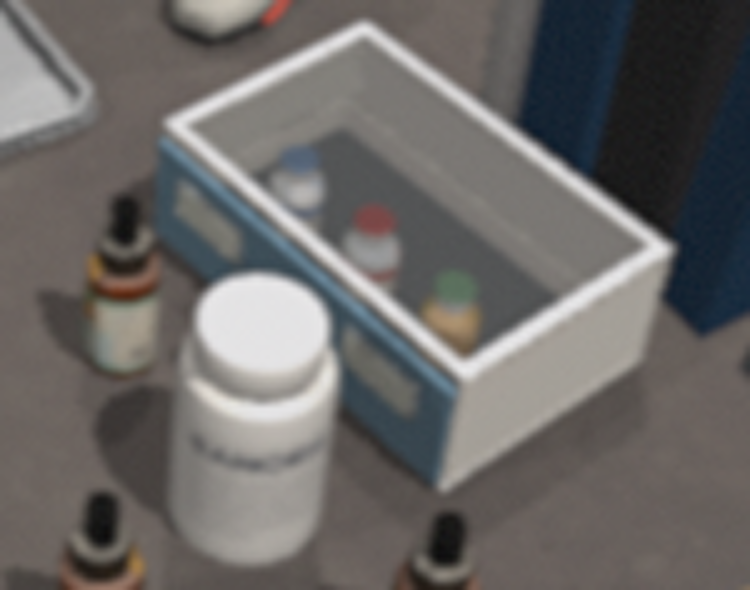

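Tub and three vials are clear: green in the right well (358,203 in the top crop), red in the middle, blue left. Bottle A is at (212,432) in the top crop and (126,205) in the side crop, left of the tub and before the drawer, as described. Next I triangulate and check heights and sizes.

Add to h.py:
```python
def tri(cs,ps):
    P=[c['K']@np.c_[c['R'],c['t']] for c in cs]
    X=cv2.triangulatePoints(P[0],P[1],np.array(ps[0],float),np.array(ps[1],float)).ravel(); return (X[:3]/X[3]).round(1)
def go(x,y,z,yaw):  # grasp-point target -> tool-axes shift and turn from the present pose
    o=bot.get_obs(); p=o['tool_pos']; w=o['tcp_rot'][2]; d=np.array([x,y,z+159])-p
    c,s=np.cos(w),np.sin(w); t=-(yaw-w); t=(t+np.pi)%(2*np.pi)-np.pi
    print('shift',np.round([c*d[0]+s*d[1], s*d[0]-c*d[1], -d[2]],1),'turn',round(t,3),'now',p.round(1),round(w,3))
```

Run:
```python
from h import *
t=np.load('pics/top0.npz');s=np.load('pics/side0.npz')
T=lambda u,v:(255+(u+.5)/5-.5,100+(v+.5)/5-.5); S=lambda u,v:(240+(u+.5)/5-.5,175+(v+.5)/5-.5)
print('tub',tri([t,s],[T(433,414),S(262,316)]),'A',tri([t,s],[T(213,431),S(126,203)]))
print('tubz',ray(t,*T(433,414),117),'A z',ray(t,*T(213,431),102))
print('tub cap width', np.linalg.norm(ray(t,*T(376,414),117)-ray(t,*T(489,414),117)))
L=np.array([[62.5,100],[62.5,-100],[-62.5,-100],[-62.5,100]])
W=np.array([ray(t,*T(*p),75)[:2] for p in ((50,80),(430,24),(474,268),(90,326))]); print(W.round(1))
# rigid fit
L=np.array([[65,100],[65,-100],[-65,-100],[-65,100]])
U,_,V=np.linalg.svd((L-L.mean(0)).T@(W-W.mean(0))); R=(U@V).T; c=W.mean(0)
print('org',c.round(1),np.arctan2(R[1,0],R[0,0]),(W-c-L@R.T).round(1).tolist())
print('knob',c+R@[-98,0],'seen top at56',ray(t,*T(288,362),56), 'green shut',c+R@[-24.5,-52],'seen',ray(t,*T(364,202),63))
print('green caps dist', ray(t,*T(264,217),63),ray(t,*T(165,232),63))
a=c+R@[-98,0]; go(500,-192,240,-3.009)
```

```text
tub [ 498.9 -192.7  119.2] A [495.9 -90.   95.9]
tubz [ 498.96319069 -193.10867623  117.        ] A z [494.56258363 -88.94301134 102.        ]
tub cap width 54.44745750242225
[[ 680.7  -15. ]
 [ 707.6 -211.9]
 [ 578.9 -228. ]
 [ 552.4  -32.2]]
org [ 629.9 -121.8] 0.13303773602307473 [[-0.3, -1.0], [0.0, 0.3], [0.1, 1.5], [0.2, -0.9]]
knob [ 532.7470516  -134.75766991] seen top at56 [ 535.303136   -134.59137507   56.        ] green shut [ 612.49514413 -176.54871844] seen [ 617.02976527 -176.0494346    63.        ]
green caps dist [ 609.96788969 -124.0478912    63.        ] [602.92488348 -72.7627812   63.        ]
shift [-531.1 -594.2    5.1] turn -0.369 now [123.1 510.2 404.1] 2.905
```

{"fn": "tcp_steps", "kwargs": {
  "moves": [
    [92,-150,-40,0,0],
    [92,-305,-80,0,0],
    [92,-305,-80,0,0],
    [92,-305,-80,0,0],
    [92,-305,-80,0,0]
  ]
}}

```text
refused: moves[0]: [92, -150, -40, 0, 0] is not of type 'number' (schema: type "number"). Nothing was moved.
```

Nothing moved. I misread the format; it is one flat list, 5 numbers to a row, no inner brackets. Resending.

{"fn": "tcp_steps", "kwargs": {
  "moves": [92,-150,-40,0,0,92,-305,-80,0,0,92,-305,-80,0,0,92,-305,-80,0,0,92,-305,-80,0,0]
}}

```text
time: 0.72
tool_pos: [399.9, 361.1, 404.5]
tcp_rot: [-3.141, -0.0, 2.905]
contact_force: [0.1, 0.6, -0.4]
grip_width: 91.7
finger_force: 0.0
```

{"fn": "tcp_steps", "kwargs": {
  "moves": [92,-124,-258,0,0,92,-124,-258,0,0,92,-124,-258,0,0,92,-124,-258,0,0,92,-124,-258,0,0]
}}

```text
time: 1.35
tool_pos: [458.5, 79.9, 404.5]
tcp_rot: [-3.141, -0.0, 2.903]
contact_force: [0.8, 0.8, -0.9]
grip_width: 91.9
finger_force: 0.0
```

{"fn": "tcp_steps", "kwargs": {
  "moves": [92,-103,-255,0,-0.37,92,-103,-255,0,-0.37,92,-103,-255,0,-0.37,92,-103,-255,0,-0.37,92,-103,-255,0,-0.37]
}}

```text
time: 1.98
tool_pos: [498.6, -192.3, 404.2]
tcp_rot: [3.141, -0.001, -3.01]
contact_force: [-0.0, 1.3, -0.1]
grip_width: 91.5
finger_force: 0.0
```

```bash
python3 -c "from h import *; go(499,-193,119,-3.009); c=snap('wrist','w1',s=1.5); print(proj(c,[499,-193,117]),proj(c,[494.5,-89,102]),proj(c,[533,-135,45]))"
```

```text
shift [ -0.3  -0.8 126.2] turn -0.001 now [ 498.6 -192.3  404.2] -3.01
[254.15756663 188.11918929] [367.26729085 193.99790204] [302.0125859  208.96417668]
```

View pics/w1.png

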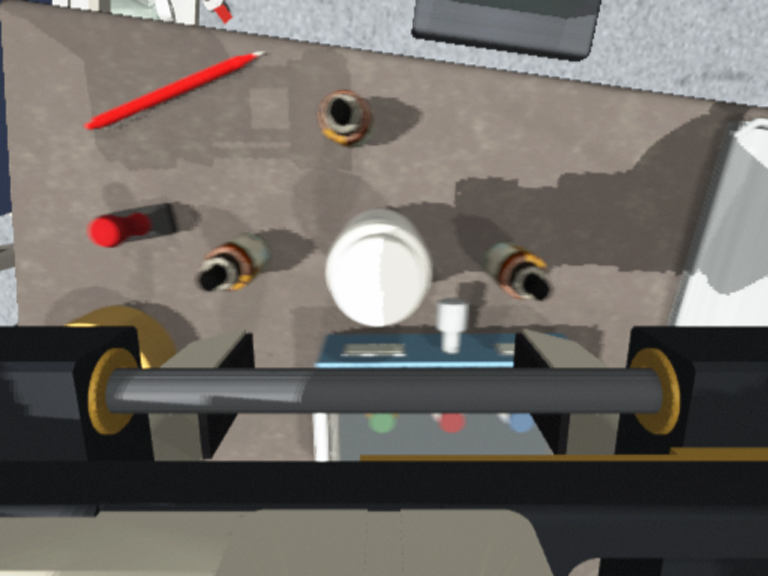

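Run:
```python
from h import *
c=np.load('pics/w1.npz');t=np.load('pics/top0.npz');s=np.load('pics/side0.npz')
T=lambda u,v:(255+(u+.5)/5-.5,100+(v+.5)/5-.5); S=lambda u,v:(240+(u+.5)/5-.5,175+(v+.5)/5-.5)
tip=(536/1.5,285/1.5)
print('w tip',ray(c,*tip,102),'w collar',ray(c,518/1.5,268/1.5,77),'top collar',ray(t,*T(210,434),77),'top tip',ray(t,*T(217,428),102),'side body bottom',ray(s,*S(122,362),2))
print('knob',ray(c,453/1.5,315/1.5,56))
print(tri([s,c],[S(126,203),tip]),tri([t,c],[T(217,428),tip]), 'tub',ray(c,380/1.5,282/1.5,117))
```

```text
w tip [491.98763303 -98.82413045 102.        ] w collar [ 487.30367751 -103.99696856   77.        ] top collar [496.20938639 -90.56292537  77.        ] top tip [495.99738812 -90.9435178  102.        ] side body bottom [492.75194238 -98.308335     2.        ]
knob [ 530.97540109 -136.93235237   56.        ]
[ 490.5 -100.5  107.4] [497.  -92.9  85.2] tub [ 498.98830248 -193.72025341  117.        ]
```

{"fn": "tcp_steps", "kwargs": {
  "moves": [92,0,-1,60,0,92,0,-1,110,0,92,0,-1,126,0,92,0,-1,126,0,92,0,-1,126,0]
}}

```text
time: 2.65
tool_pos: [499.2, -190.5, 279.6]
tcp_rot: [-3.141, 0.001, -3.008]
contact_force: [0.3, -0.5, -0.2]
grip_width: 91.8
finger_force: 0.0
```

{"fn": "tcp_steps", "kwargs": {
  "moves": [40,0,0,0,0,40,0,0,0,0,40,0,0,0,0,40,0,0,0,0,40,0,0,0,0]
}}

```text
time: 3.28
tool_pos: [498.9, -190.6, 278.8]
tcp_rot: [-3.141, 0.0, -3.008]
contact_force: [-0.0, -0.8, 1.7]
grip_width: 52.6
finger_force: 30.0
```

{"fn": "tcp_steps", "kwargs": {
  "moves": [40,0,0,-20,0,40,0,0,-60,0,40,0,0,-100,0,40,0,0,-130,0,40,0,0,-140,0]
}}

```text
time: 3.9
tool_pos: [498.9, -190.6, 420.2]
tcp_rot: [-3.14, 0.002, -3.008]
contact_force: [-0.4, -0.6, -1.2]
grip_width: 53.0
finger_force: 30.0
```

{"fn": "tcp_steps", "kwargs": {
  "moves": [40,3,20,0,0,40,8,60,0,0,40,15,100,0,0,40,22,140,0,0,40,24,160,0,0]
}}

```text
time: 4.53
tool_pos: [452.1, -32.5, 417.0]
tcp_rot: [3.139, -0.003, -3.007]
contact_force: [1.1, -0.6, -2.0]
grip_width: 52.8
finger_force: 30.0
```

{"fn": "tcp_steps", "kwargs": {
  "moves": [40,3,20,0,0,40,8,60,0,0,40,15,100,0,0,40,21,140,0,0,40,23,162,0,0]
}}

```text
time: 5.15
tool_pos: [407.5, 124.4, 417.1]
tcp_rot: [3.141, -0.004, -3.006]
contact_force: [0.3, -0.3, -1.2]
grip_width: 53.0
finger_force: 30.0
```

{"fn": "tcp_steps", "kwargs": {
  "moves": [40,0,0,40,0,40,0,0,80,0,40,0,0,110,0,40,0,0,128,0,40,0,0,128,0]
}}

```text
time: 5.78
tool_pos: [407.8, 122.8, 288.7]
tcp_rot: [3.141, -0.006, -3.008]
contact_force: [0.3, 0.1, -0.9]
grip_width: 52.9
finger_force: 30.0
```

```bash
python3 -c "
from h import *
c=snap('top','t2',crop=(170,140,380,260),s=3.6); s=snap('side','s2',s=1);print(proj(c,[410,122,119]))"
```

```text
[209.72599225 222.23456793]
```

View pics/t2.png

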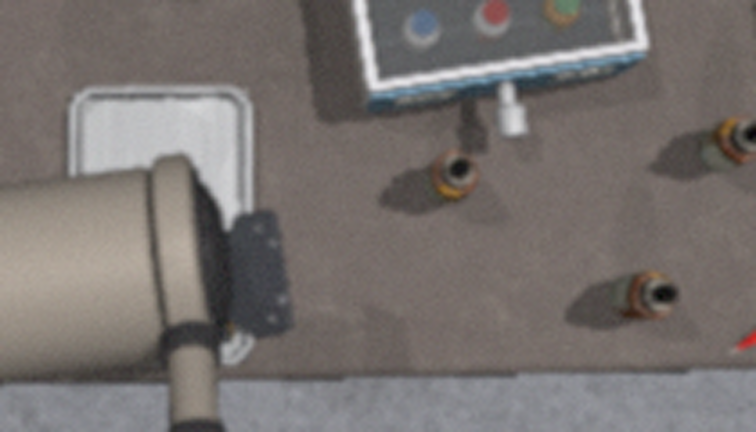

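Top view: tub is held over the tray and the dropper still stands at (458,172). I lower the tub 8 mm, release and rise.

{"fn": "tcp_steps", "kwargs": {
  "moves": [40,0,0,4,0,40,0,0,8,0,40,0,0,8,0,40,0,0,8,0]
}}

```text
time: 6.38
tool_pos: [409.5, 122.3, 282.8]
tcp_rot: [3.141, 0.0, -3.008]
contact_force: [0.8, -0.4, -0.7]
grip_width: 52.8
finger_force: 30.0
```

{"fn": "tcp_steps", "kwargs": {
  "moves": [75,0,0,0,0,75,0,0,0,0,75,0,0,0,0,75,0,0,0,0]
}}

```text
time: 6.88
tool_pos: [409.5, 122.4, 282.7]
tcp_rot: [3.141, 0.0, -3.008]
contact_force: [-0.2, -0.6, -0.1]
grip_width: 74.6
finger_force: 0.0
```

{"fn": "tcp_steps", "kwargs": {
  "moves": [75,0,0,-30,0,75,0,0,-80,0,75,0,0,-130,0,75,0,0,-130,0]
}}

```text
time: 7.38
tool_pos: [410.0, 122.5, 416.2]
tcp_rot: [-3.141, 0.008, -3.008]
contact_force: [-1.3, -0.1, -0.0]
grip_width: 75.0
finger_force: 0.0
```

{"fn": "tcp_steps", "kwargs": {
  "moves": [75,-25,-60,0,0,75,-50,-120,0,0,75,-57,-180,0,0,75,-57,-225,0,0,75,-57,-225,0,0]
}}

```text
time: 8.0
tool_pos: [496.0, -95.9, 411.0]
tcp_rot: [3.141, -0.002, -3.013]
contact_force: [-0.4, 0.2, 0.1]
grip_width: 74.7
finger_force: 0.0
```

```bash
python3 -c "
from h import *
go(492,-97,119,-3.009);c=snap('wrist','w2',crop=(120,40,420,240),s=2.6);print(proj(c,[492,-97,102]),proj(c,[492,-97,77]))"
```

```text
shift [  4.1  -0.5 133. ] turn -0.004 now [496.  -95.9 411. ] -3.013
[254.3566981  178.55502394] [254.43191123 173.47475393]
```

View pics/w2.png

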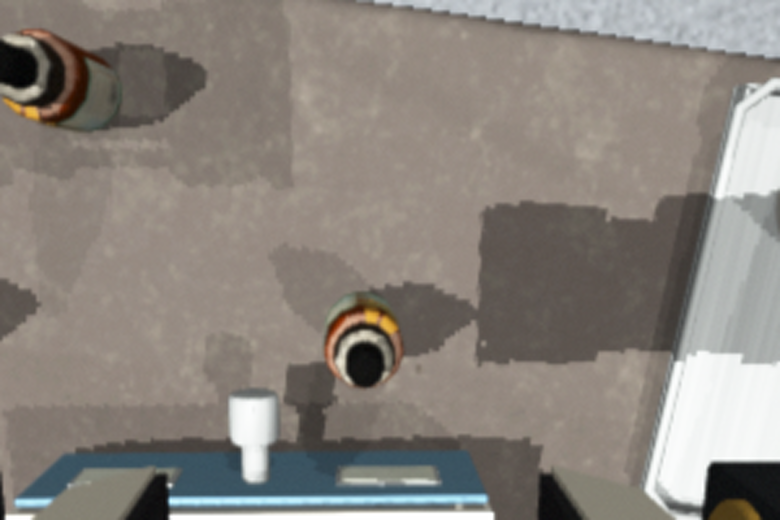

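Run:
```python
from h import *
c=np.load('pics/w2.npz'); P=lambda u,v:(120+(u+.5)/2.6-.5,40+(v+.5)/2.6-.5)
a=ray(c,*P(365,364),102); b=ray(c,*P(364,350),77); k=ray(c,*P(254,415),56)
print(a,b,k,'bottom',proj(c,[a[0],a[1],0])); go(a[0],a[1],61,-3.009)
```

```text
[492.3878513  -91.59463545 102.        ] [492.16591649 -91.65127698  77.        ] [ 529.64968388 -133.0318338    56.        ] bottom [258.89313944 162.6122884 ]
shift [  3.    3.1 191.2] turn -0.002 now [495.7 -94.2 411.2] -3.011
```

Wrist crop: dropper tip at (365,364), knob at (254,415). The tip and collar rays agree at (492,-92).

{"fn": "tcp_steps", "kwargs": {
  "moves": [60,3,3,50,0,60,3,3,110,0,60,3,3,165,0,60,3,3,191,0,60,3,3,191,0]
}}

```text
time: 8.68
tool_pos: [491.5, -88.9, 219.8]
tcp_rot: [3.139, -0.005, -3.007]
contact_force: [0.2, 0.6, 0.6]
grip_width: 60.0
finger_force: 0.0
```

{"fn": "tcp_steps", "kwargs": {
  "moves": [20,0,0,0,0,20,0,0,0,0,20,0,0,0,0,20,0,0,0,0,20,0,0,0,0]
}}

```text
time: 9.3
tool_pos: [492.8, -90.7, 222.5]
tcp_rot: [-3.141, 0.002, -3.009]
contact_force: [0.3, -0.5, 6.2]
grip_width: 31.1
finger_force: 30.0
```

{"fn": "tcp_steps", "kwargs": {
  "moves": [20,0,0,-20,0,20,0,0,-60,0,20,0,0,-100,0,20,0,0,-140,0,20,0,0,-150,0]
}}

```text
time: 9.93
tool_pos: [492.7, -90.6, 373.9]
tcp_rot: [-3.14, 0.004, -3.008]
contact_force: [0.8, -0.3, -2.3]
grip_width: 31.5
finger_force: 30.0
```

```bash
python3 -c "
from h import *
go(522,122,200,-3.009)"
```

```text
shift [-57.3 206.8  14.9] turn 0.001 now [492.7 -90.6 373.9] -3.008
```

{"fn": "tcp_steps", "kwargs": {
  "moves": [20,-7,25,0,0,20,-20,75,0,0,20,-37,130,0,0,20,-52,185,0,0,20,-57,207,0,0]
}}

```text
time: 10.55
tool_pos: [521.1, 125.0, 370.0]
tcp_rot: [3.141, -0.003, -3.006]
contact_force: [0.3, -0.3, -1.9]
grip_width: 30.9
finger_force: 30.0
```

{"fn": "tcp_steps", "kwargs": {
  "moves": [20,0,0,30,0,20,0,0,70,0,20,0,0,110,0,20,0,0,130,0,20,0,0,130,0]
}}

```text
time: 11.18
tool_pos: [520.5, 122.1, 239.0]
tcp_rot: [3.141, -0.006, -3.008]
contact_force: [0.1, -0.5, 0.3]
grip_width: 31.1
finger_force: 30.0
```

```bash
python3 -c "
from h import *
go(522,122,66,-3.009); c=snap('side','s3',crop=(140,130,300,230),s=4.8)"
```

```text
shift [-1.5 -0.3 14. ] turn 0.001 now [520.5 122.1 239. ] -3.008
```

View pics/s3.png

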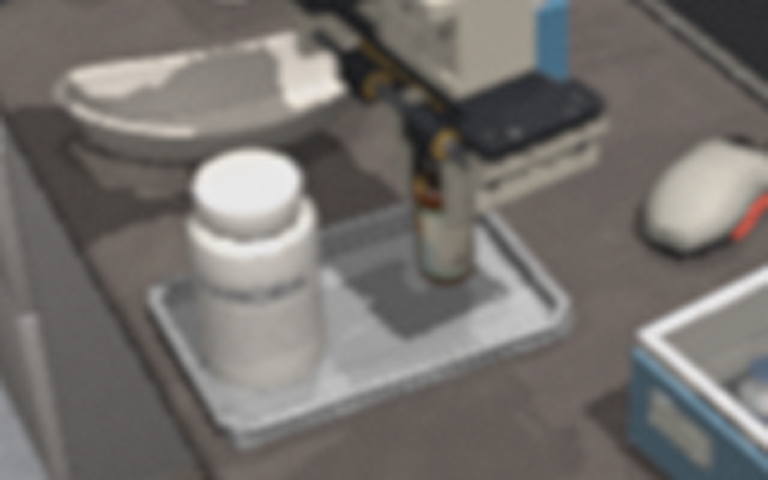

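Side view: tub upright on the tray at (258,290), dropper held upright over the tray at (445,240). I lower it and release.

{"fn": "tcp_steps", "kwargs": {
  "moves": [20,0,0,7,0,20,0,0,12,0,20,0,0,14,0,20,0,0,14,0]
}}

```text
time: 11.72
tool_pos: [521.5, 122.2, 227.8]
tcp_rot: [3.142, 0.0, -3.008]
contact_force: [0.2, -0.1, -1.7]
grip_width: 31.3
finger_force: 30.0
```

{"fn": "tcp_steps", "kwargs": {
  "moves": [60,0,0,0,0,60,0,0,0,0,60,0,0,0,0,60,0,0,0,0]
}}

```text
time: 12.22
tool_pos: [521.5, 122.3, 227.8]
tcp_rot: [3.142, 0.0, -3.008]
contact_force: [0.3, 0.3, 0.1]
grip_width: 59.6
finger_force: 0.0
```

{"fn": "tcp_steps", "kwargs": {
  "moves": [60,0,0,-30,0,60,0,0,-80,0,60,0,0,-130,0,60,0,0,-150,0]
}}

```text
time: 12.72
tool_pos: [521.7, 122.3, 381.0]
tcp_rot: [-3.141, 0.005, -3.008]
contact_force: [0.9, 0.4, -0.6]
grip_width: 60.0
finger_force: 0.0
```

{"fn": "tcp_steps", "kwargs": {
  "moves": [60,0,-60,0,0,60,20,-120,0,0,60,20,-180,0,0,60,20,-255,0,0,60,20,-255,0,0]
}}

```text
time: 13.35
tool_pos: [535.5, -136.7, 377.5]
tcp_rot: [-3.141, 0.0, -3.013]
contact_force: [0.1, 1.0, -0.4]
grip_width: 59.9
finger_force: 0.0
```

```bash
python3 -c "
from h import *
go(531,-134,45,-3.009);c=snap('wrist','w4',crop=(110,60,410,290),s=2.6);s=snap('side','s4',crop=(140,130,300,230),s=4.8);print(proj(c,[531,-134,45]))"
```

```text
shift [  4.1   3.2 173.5] turn -0.004 now [ 535.5 -136.7  377.5] -3.013
[258.68523846 172.93709402]
```

View pics/w4.png

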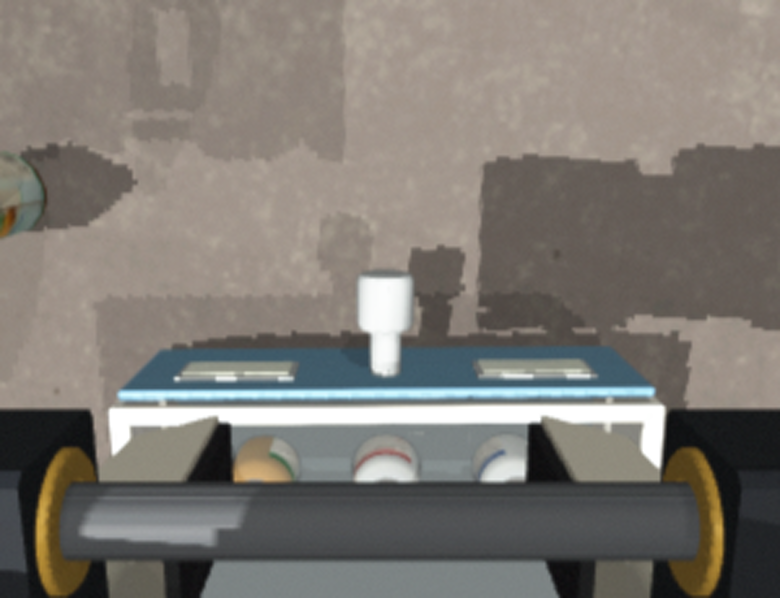

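View pics/s4.png

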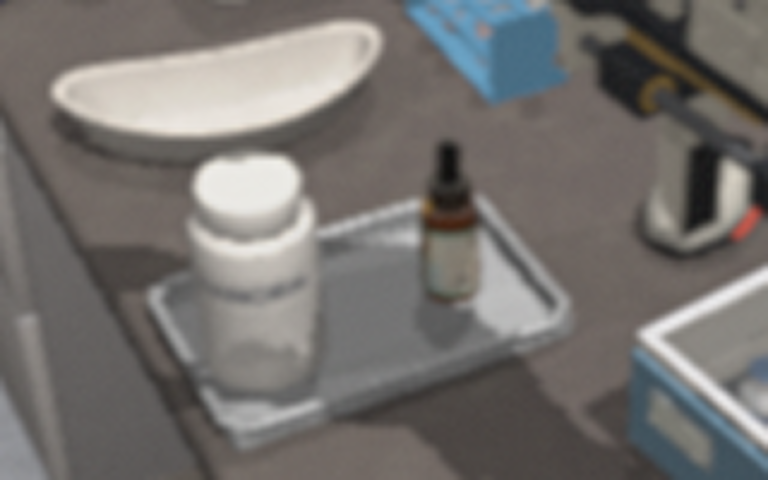

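Both stand upright on the tray. The knob is at (385,300) in the wrist crop, within 2 mm of the fit. Now I grip it.

{"fn": "tcp_steps", "kwargs": {
  "moves": [60,3,2,50,0,60,3,2,110,0,60,3,2,160,0,60,3,2,173,0,60,3,2,173,0]
}}

```text
time: 14.08
tool_pos: [532.6, -130.6, 205.1]
tcp_rot: [3.141, -0.0, -3.007]
contact_force: [0.1, 0.3, -0.1]
grip_width: 60.1
finger_force: 0.0
```

{"fn": "tcp_steps", "kwargs": {
  "moves": [60,0,0,0,0,60,0,0,0,0]
}}

```text
time: 14.32
tool_pos: [532.9, -131.6, 206.5]
tcp_rot: [-3.14, 0.003, -3.008]
contact_force: [-0.0, 0.0, -0.8]
grip_width: 59.8
finger_force: 0.0
```

```bash
python3 -c "
from h import *
go(532,-134,45,-3.009)"
```

```text
shift [ 1.2 -2.2  2.5] turn 0.001 now [ 532.9 -131.6  206.5] -3.008
```

{"fn": "tcp_steps", "kwargs": {
  "moves": [10,0,0,0,0,10,0,0,0,0,10,0,0,0,0,10,0,0,0,0,10,0,0,0,0]
}}

```text
time: 14.95
tool_pos: [532.5, -133.8, 204.7]
tcp_rot: [-3.137, 0.001, -3.008]
contact_force: [-2.0, -14.7, -3.1]
grip_width: 21.0
finger_force: 30.0
```

{"fn": "tcp_steps", "kwargs": {
  "moves": [10,0,-2,0,0,10,20,-2,0,0,10,40,-2,0,0,10,60,-2,0,0,10,75,-2,0,0]
}}

```text
time: 15.58
tool_pos: [458.2, -144.5, 204.7]
tcp_rot: [-3.139, 0.002, -3.008]
contact_force: [2.3, -6.3, -5.2]
grip_width: 21.1
finger_force: 30.0
```

{"fn": "tcp_steps", "kwargs": {
  "moves": [10,10,0,0,0,10,18,0,0,0,10,22,0,0,0,10,22,0,0,0]
}}

```text
time: 16.08
tool_pos: [437.8, -147.3, 204.8]
tcp_rot: [-3.139, 0.005, -3.009]
contact_force: [7.2, -3.8, -8.3]
grip_width: 21.4
finger_force: 30.0
```

```bash
python3 -c "
from h import *
o=bot.get_obs();print(o['tool_pos'],o['contact_force'])"
```

```text
[ 437.76337824 -147.25913684  204.75951463] [ 7.21967688 -3.82260246 -8.32113533]
```

{"fn": "tcp_steps", "kwargs": {
  "moves": [50,-2,0,0,0,50,-2,0,0,0,50,-2,0,0,0]
}}

```text
time: 16.45
tool_pos: [438.3, -146.0, 204.7]
tcp_rot: [3.141, -0.0, -3.008]
contact_force: [-0.7, 0.9, -0.3]
grip_width: 46.6
finger_force: 0.0
```

{"fn": "tcp_steps", "kwargs": {
  "moves": [50,0,0,-40,0,50,0,0,-100,0,50,0,0,-160,0,50,0,0,-170,0]
}}

```text
time: 16.95
tool_pos: [438.8, -146.3, 378.7]
tcp_rot: [-3.137, 0.007, -3.008]
contact_force: [0.7, -0.3, 0.4]
grip_width: 50.0
finger_force: 0.0
```

{"fn": "tcp_steps", "kwargs": {
  "moves": [60,-74,-52,0,0.188,60,-74,-52,0,0.376,60,-74,-52,0,0.564,60,-74,-52,0,0.752,60,-74,-52,0,0.94]
}}

```text
time: 17.58
tool_pos: [518.4, -187.8, 373.1]
tcp_rot: [-3.141, -0.003, 2.331]
contact_force: [-0.1, 0.5, 0.2]
grip_width: 60.0
finger_force: 0.0
```

{"fn": "tcp_steps", "kwargs": {
  "moves": [60,0,0,0,0.188,60,0,0,0,0.376,60,0,0,0,0.564,60,0,0,0,0.63,60,0,0,0,0.63]
}}

```text
time: 18.2
tool_pos: [518.4, -187.8, 373.5]
tcp_rot: [-3.14, -0.001, 1.708]
contact_force: [0.0, 0.5, -0.1]
grip_width: 60.2
finger_force: 0.0
```

```bash
python3 -c "
from h import *
go(518,-189,47,1.704);c=snap('wrist','w5',crop=(110,60,410,290),s=2.6);print(proj(c,[518,-189,63]));snap('top','t5',s=1.5)"
```

```text
shift [ -1.2  -0.6 167.5] turn 0.004 now [ 518.4 -187.8  373.5] 1.708
[253.89380776 185.32893474]
```

View pics/w5.png

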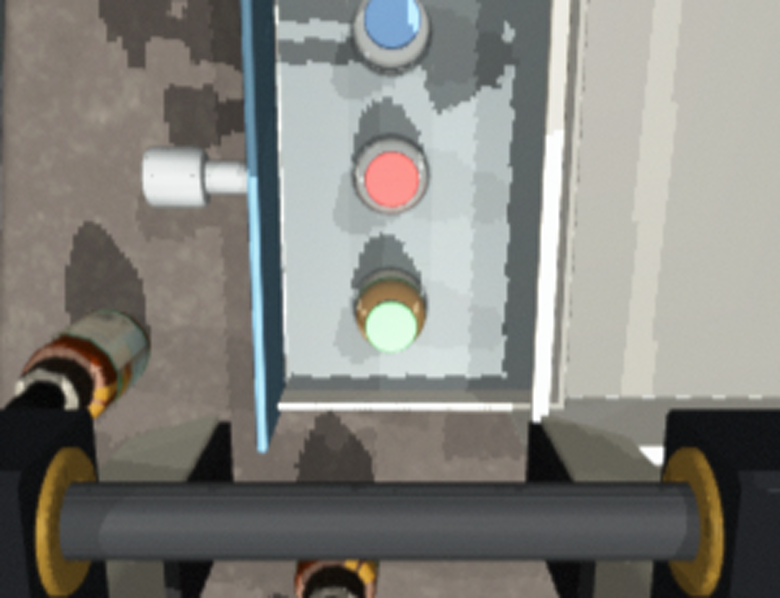

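Drawer is open; the green vial is in the nearest (right) well, cap at (391,327) in the wrist crop, with red and blue in the other two.

Run:
```python
from h import *
c=np.load('pics/w5.npz'); P=lambda u,v:(110+(u+.5)/2.6-.5,60+(v+.5)/2.6-.5)
print(ray(c,*P(391,327),63),ray(c,*P(391,179),63),'knob',ray(c,*P(175,178),56))
t=np.load('pics/t5.npz')['color'].astype(int); m=(t[...,1]>t[...,0]+15)&(t[...,1]>t[...,2]+10); m[:110]=0
n,l,st,ce=cv2.connectedComponentsWithStats(m.astype(np.uint8)); T=np.load('pics/t5.npz')
for i in range(1,n):
    if st[i,4]>5: print(st[i,4],ce[i],ray(T,*ce[i],63))
go(522,-190,47,1.704)
```

```text
[ 523.76008606 -188.33055573   63.        ] [ 516.40095095 -136.42429194   63.        ] knob [ 440.85715874 -146.88672608   56.        ]
37 [ 84.86486486 122.2972973 ] [673.7804167  446.58622757  63.        ]
45 [333.31111111 175.4       ] [ 524.4473275  -186.98119614   63.        ]
shift [ -2.7   3.2 167.9] turn 0.005 now [ 518.5 -187.8  373.9] 1.709
```

{"fn": "tcp_steps", "kwargs": {
  "moves": [36,-1,4.5,30,0,36,-1,4.5,70,0,36,-1,4.5,90,0,36,-1,4.5,90,0,36,-1,4.5,90,0]
}}

```text
time: 18.92
tool_pos: [523.6, -188.4, 285.5]
tcp_rot: [3.14, 0.001, 1.708]
contact_force: [0.3, -0.8, 1.1]
grip_width: 35.7
finger_force: 0.0
```

```bash
python3 -c "
from h import *
go(523.3,-188,48,1.704);c=snap('wrist','w6',crop=(110,60,410,290),s=2.6);print(proj(c,[523,-188,63]),(proj(c,[523,-188,63])-[110,60])*2.6)"
```

```text
shift [ 0.5 -0.2 78.5] turn 0.004 now [ 523.6 -188.4  285.5] 1.708
[252.20836789 211.85142982] [369.7417565  394.81371753]
```

View pics/w6.png

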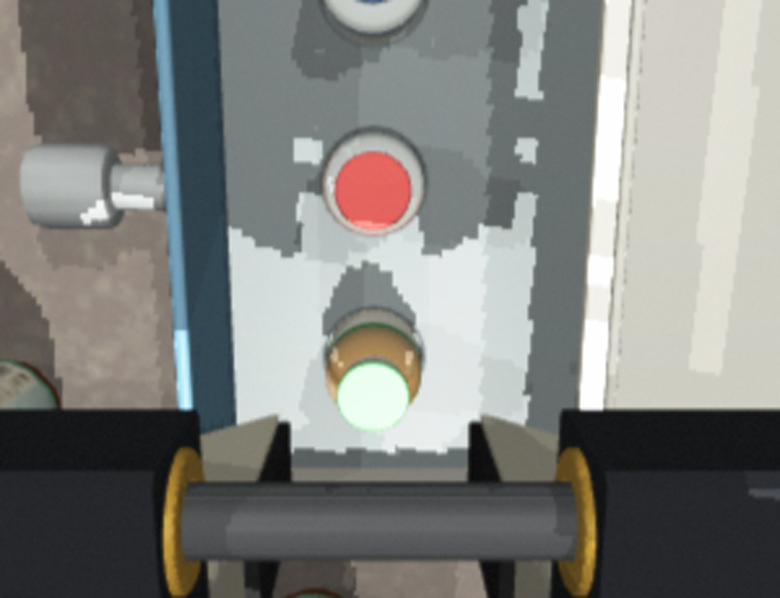

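Cap at (372,396), predicted (370,395). I descend and grip.

{"fn": "tcp_steps", "kwargs": {
  "moves": [36,0,0,25,0,36,0,0,50,0,36,0,0,70,0,36,0,0,77,0,36,0,0,77,0]
}}

```text
time: 19.6
tool_pos: [523.5, -188.4, 208.3]
tcp_rot: [3.141, 0.0, 1.707]
contact_force: [-0.3, 0.7, 0.1]
grip_width: 36.2
finger_force: 0.0
```

{"fn": "tcp_steps", "kwargs": {
  "moves": [15,0,0,0,0,15,0,0,0,0,15,0,0,0,0,15,0,0,0,0]
}}

```text
time: 20.1
tool_pos: [523.6, -188.4, 208.7]
tcp_rot: [3.14, 0.001, 1.707]
contact_force: [-1.5, -0.3, 6.7]
grip_width: 26.3
finger_force: 30.0
```

{"fn": "tcp_steps", "kwargs": {
  "moves": [15,0,0,-10,0,15,0,0,-35,0,15,0,0,-80,0,15,0,0,-130,0,15,0,0,-165,0]
}}

```text
time: 20.72
tool_pos: [523.1, -188.2, 375.6]
tcp_rot: [3.139, 0.001, 1.707]
contact_force: [0.1, -0.1, -0.6]
grip_width: 26.2
finger_force: 30.0
```

{"fn": "tcp_steps", "kwargs": {
  "moves": [15,30,2,0,0,15,80,5,0,0,15,140,8,0,0,15,200,12,0,0,15,252,15,0,0]
}}

```text
time: 21.35
tool_pos: [503.2, 65.4, 373.3]
tcp_rot: [3.141, -0.0, 1.708]
contact_force: [0.7, -0.5, -0.7]
grip_width: 26.3
finger_force: 30.0
```

{"fn": "tcp_steps", "kwargs": {
  "moves": [15,60,3,0,0.09,15,120,7,0,0.18,15,180,10,0,0.27,15,230,13,0,0.27,15,253,15,0,0.27]
}}

```text
time: 21.98
tool_pos: [483.3, 318.7, 373.1]
tcp_rot: [-3.142, -0.001, 1.44]
contact_force: [-0.1, 0.5, 0.3]
grip_width: 26.3
finger_force: 30.0
```

```bash
python3 -c "
from h import *
go(484,316,80,1.44);c=snap('wrist','w7',s=1.5);print(proj(c,[484,316,8])*1.5, proj(c,[484,316,32])*1.5)"
```

```text
shift [ -2.6   1.1 134.1] turn 0.0 now [483.3 318.7 373.1] 1.44
[382.91051122 263.21238763] [382.89200719 270.05920597]
```

View pics/w7.png

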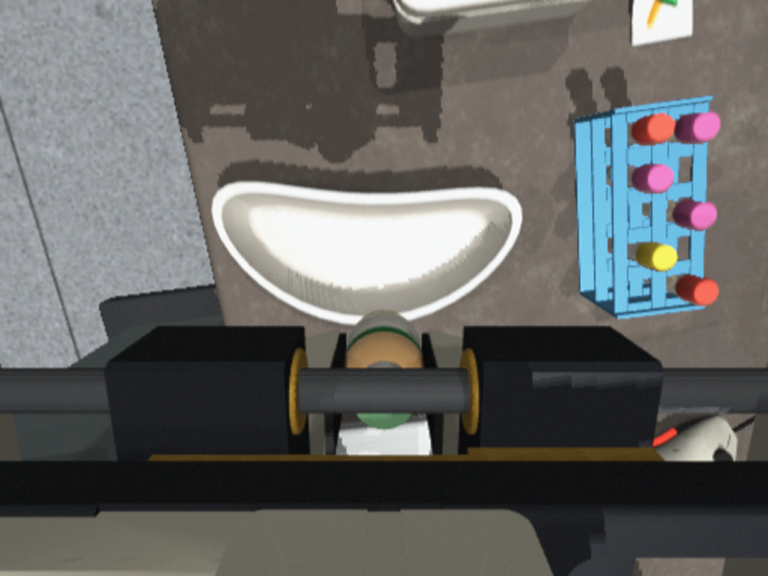

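Kidney dish spans (213-522, 182-325) with its floor centre near (370,245); my target moves about 10 mm to (477,326).

{"fn": "tcp_steps", "kwargs": {
  "moves": [15,6,-7,40,0,15,6,-7,90,0,15,6,-7,135,0,15,6,-7,150,0,15,6,-7,150,0]
}}

```text
time: 22.65
tool_pos: [478.3, 322.8, 222.8]
tcp_rot: [-3.141, 0.0, 1.437]
contact_force: [0.2, 0.3, -0.5]
grip_width: 26.5
finger_force: 30.0
```

{"fn": "tcp_steps", "kwargs": {
  "moves": [15,0,0,6,0,15,0,0,11,0,15,0,0,14,0,15,0,0,14,0]
}}

```text
time: 23.15
tool_pos: [478.1, 323.0, 208.8]
tcp_rot: [-3.142, -0.0, 1.437]
contact_force: [-0.7, -0.5, -0.2]
grip_width: 26.4
finger_force: 30.0
```

{"fn": "tcp_steps", "kwargs": {
  "moves": [15,0,0,1,0,15,0,0,2,0,15,0,0,2,0]
}}

```text
time: 23.52
tool_pos: [478.1, 323.0, 206.7]
tcp_rot: [-3.142, -0.0, 1.437]
contact_force: [0.4, -0.4, -0.4]
grip_width: 26.4
finger_force: 30.0
```

{"fn": "tcp_steps", "kwargs": {
  "moves": [15,0,0,2,0,15,0,0,4,0,15,0,0,4,0]
}}

```text
time: 23.9
tool_pos: [478.0, 323.0, 202.5]
tcp_rot: [-3.141, 0.0, 1.437]
contact_force: [0.5, -0.5, -0.7]
grip_width: 26.2
finger_force: 30.0
```

{"fn": "tcp_steps", "kwargs": {
  "moves": [44,0,0,0,0,44,0,0,0,0,44,0,0,0,0,44,0,0,0,0]
}}

```text
time: 24.4
tool_pos: [478.1, 323.0, 202.8]
tcp_rot: [3.142, -0.0, 1.437]
contact_force: [-0.5, 0.2, 0.5]
grip_width: 43.9
finger_force: 0.0
```

{"fn": "tcp_steps", "kwargs": {
  "moves": [44,0,0,-25,0,44,0,0,-80,0,44,0,0,-140,0,44,0,0,-170,0,44,0,0,-170,0]
}}

```text
time: 25.02
tool_pos: [478.3, 323.1, 375.6]
tcp_rot: [3.137, -0.003, 1.437]
contact_force: [0.1, -0.2, -1.7]
grip_width: 44.2
finger_force: 0.0
```

```bash
python3 -c "
from h import *
c=snap('wrist','w8',crop=(100,80,400,270),s=2.6)
go(437,-147,90,-3.009)"
```

```text
shift [-471.2   21.9  124.4] turn -1.837 now [478.  322.9 373.4] 1.437
```

View pics/w8.png

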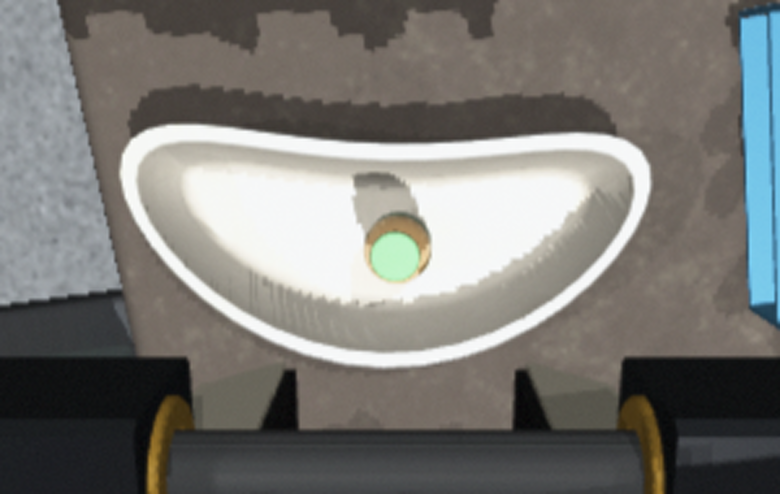

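The vial stands in the dish, cap at (395,256). Back to the knob.

{"fn": "tcp_steps", "kwargs": {
  "moves": [50,-60,3,0,-0.188,50,-120,6,0,-0.376,50,-180,8,0,-0.564,50,-235,11,0,-0.752,50,-235,11,0,-0.94]
}}

```text
time: 25.7
tool_pos: [457.1, 85.9, 371.0]
tcp_rot: [-3.139, -0.002, 2.312]
contact_force: [-0.4, 0.5, -0.2]
grip_width: 50.3
finger_force: 0.0
```

{"fn": "tcp_steps", "kwargs": {
  "moves": [50,-37,-46,0,-0.188,50,-74,-92,0,-0.376,50,-110,-138,0,-0.564,50,-148,-184,0,-0.752,50,-148,-184,0,-0.897]
}}

```text
time: 26.32
tool_pos: [420.6, -146.7, 371.0]
tcp_rot: [3.14, -0.003, 3.133]
contact_force: [0.2, 0.1, 0.4]
grip_width: 50.3
finger_force: 0.0
```

{"fn": "tcp_steps", "kwargs": {
  "moves": [50,0,0,0,0,50,0,0,0,0]
}}

```text
time: 26.58
tool_pos: [421.3, -144.1, 371.7]
tcp_rot: [3.14, -0.002, 3.126]
contact_force: [0.6, 1.0, 0.1]
grip_width: 49.9
finger_force: 0.0
```

```bash
python3 -c "
from h import *
go(438.3,-147,46,-3.009);c=snap('wrist','w9',crop=(110,60,410,290),s=2.6)"
```

```text
shift [-17.1  -2.6 166.7] turn -0.148 now [ 421.3 -144.1  371.7] 3.126
```

{"fn": "tcp_steps", "kwargs": {
  "moves": [50,-17,-2.6,60,-0.148,50,-17,-2.6,90,-0.148,50,-17,-2.6,90,-0.148,50,-17,-2.6,90,-0.148]
}}

```text
time: 27.12
tool_pos: [438.9, -147.1, 283.7]
tcp_rot: [-3.141, 0.001, -3.006]
contact_force: [0.6, -0.8, 1.4]
grip_width: 50.1
finger_force: 0.0
```

```bash
python3 -c "
from h import *
go(438.3,-147,46,-3.009);c=snap('wrist','w9',crop=(110,60,410,290),s=2.6);print((proj(c,[438.3,-147,45])-[110,60])*2.6)"
```

```text
shift [ 0.6  0.2 78.7] turn 0.003 now [ 438.9 -147.1  283.7] -3.006
[378.41622662 369.70382131]
```

View pics/w9.png

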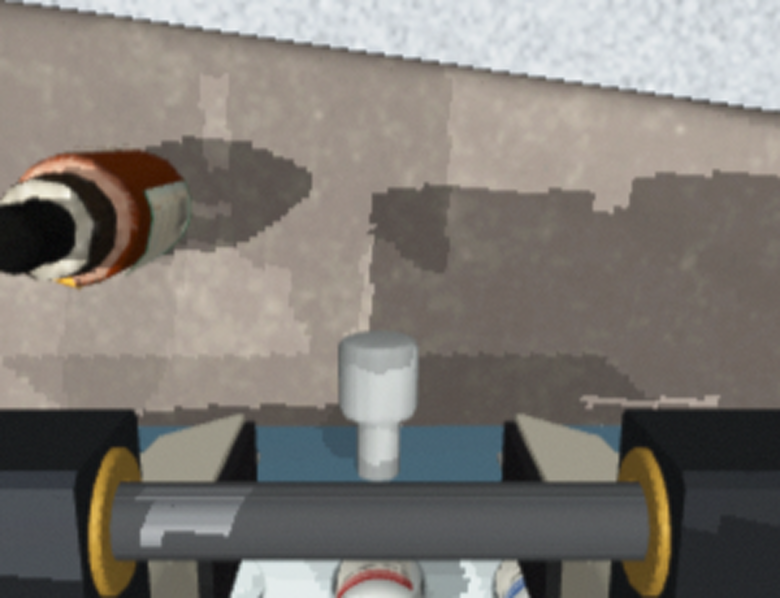

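Knob at (378,375) agrees. Decoy C stands close on the left, so I grip 10 mm higher, keeping the gripper body above its teat.

{"fn": "tcp_steps", "kwargs": {
  "moves": [50,-4,0,30,0,50,-4,0,55,0,50,-4,0,68,0,50,-4,0,68,0,50,-4,0,68,0]
}}

```text
time: 27.8
tool_pos: [442.8, -147.2, 215.7]
tcp_rot: [-3.141, 0.002, -3.006]
contact_force: [-0.8, 0.3, 0.8]
grip_width: 49.9
finger_force: 0.0
```

{"fn": "tcp_steps", "kwargs": {
  "moves": [10,0,0,0,0,10,0,0,0,0,10,0,0,0,0,10,0,0,0,0]
}}

```text
time: 28.3
tool_pos: [442.4, -147.1, 214.9]
tcp_rot: [-3.141, 0.0, -3.006]
contact_force: [-0.6, 0.3, 1.9]
grip_width: 21.1
finger_force: 30.0
```

{"fn": "tcp_steps", "kwargs": {
  "moves": [10,-15,0,0,0,10,-35,0,0,0,10,-55,0,0,0,10,-72,0,0,0,10,-84,0,0,0]
}}

```text
time: 28.92
tool_pos: [526.7, -135.5, 214.9]
tcp_rot: [-3.141, 0.001, -3.006]
contact_force: [-1.0, -1.4, 3.8]
grip_width: 20.8
finger_force: 30.0
```

{"fn": "tcp_steps", "kwargs": {
  "moves": [10,-6,0,0,0,10,-10,0,0,0,10,-12,0,0,0,10,-12,0,0,0]
}}

```text
time: 29.42
tool_pos: [536.7, -134.2, 214.8]
tcp_rot: [3.141, -0.002, -3.006]
contact_force: [-4.5, -2.2, 6.9]
grip_width: 20.9
finger_force: 30.0
```

{"fn": "tcp_steps", "kwargs": {
  "moves": [10,-2,0,0,0,10,-2,0,0,0]
}}

```text
time: 29.68
tool_pos: [537.4, -134.2, 214.7]
tcp_rot: [3.14, -0.006, -3.006]
contact_force: [-12.2, -4.4, 11.8]
grip_width: 21.3
finger_force: 30.0
```

{"fn": "tcp_steps", "kwargs": {
  "moves": [50,0,0,0,0,50,0,0,0,0,50,0,0,0,0]
}}

```text
time: 30.05
tool_pos: [539.5, -133.6, 214.5]
tcp_rot: [3.141, 0.0, -3.006]
contact_force: [-0.4, -1.0, -0.5]
grip_width: 46.0
finger_force: 0.0
```

{"fn": "tcp_steps", "kwargs": {
  "moves": [60,0,0,-40,0,60,0,0,-100,0,60,0,0,-150,0,60,0,0,-165,0]
}}

```text
time: 30.55
tool_pos: [539.9, -133.7, 383.1]
tcp_rot: [-3.139, 0.005, -3.006]
contact_force: [0.1, -0.6, -1.0]
grip_width: 60.2
finger_force: 0.0
```

{"fn": "tcp_steps", "kwargs": {
  "moves": [60,-5,60,0,0,60,-10,120,0,0,60,-15,180,0,0,60,-20,240,0,0,60,-20,256,0,0]
}}

```text
time: 31.18
tool_pos: [523.9, 125.7, 378.6]
tcp_rot: [3.141, -0.002, -3.002]
contact_force: [-0.0, -1.1, 0.1]
grip_width: 60.0
finger_force: 0.0
```

```bash
python3 -c "
from h import *
t=vision.capture('top'); np.savez('pics/t9.npz',**t); t=snap('top','t9')
go(521.5,122.3,63.8,-3.008);c=snap('wrist','w10',crop=(110,60,410,290),s=2.6);print((proj(c,[521.5,122.3,104])-[110,60])*2.6)"
```

```text
shift [  3.   -1.3 156. ] turn 0.005 now [524.3 124.  378.8] -3.003
[373.24058219 333.00688339]
```

View pics/w10.png

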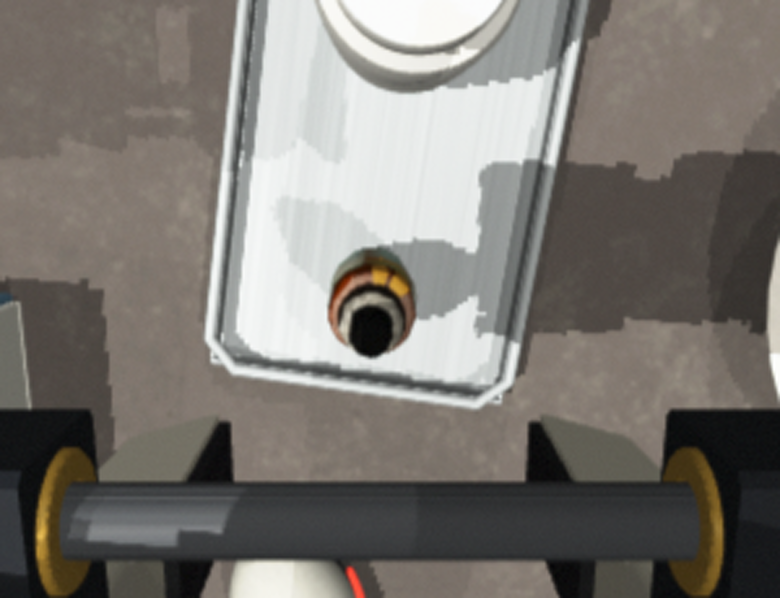

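{"fn": "tcp_steps", "kwargs": {
  "moves": [60,3,-1.5,50,0,60,3,-1.5,100,0,60,3,-1.5,140,0,60,3,-1.5,153,0,60,3,-1.5,153,0]
}}

```text
time: 31.95
tool_pos: [522.3, 119.7, 226.6]
tcp_rot: [-3.142, -0.001, -3.008]
contact_force: [0.2, 0.4, 0.5]
grip_width: 59.9
finger_force: 0.0
```

{"fn": "tcp_steps", "kwargs": {
  "moves": [20,0,0,0,0,20,0,0,0,0,20,0,0,0,0,20,0,0,0,0,20,0,0,0,0]
}}

```text
time: 32.58
tool_pos: [522.1, 120.9, 227.4]
tcp_rot: [3.141, 0.001, -3.006]
contact_force: [-0.2, 0.9, 6.2]
grip_width: 31.1
finger_force: 30.0
```

{"fn": "tcp_steps", "kwargs": {
  "moves": [20,0,0,-20,0,20,0,0,-60,0,20,0,0,-100,0,20,0,0,-140,0,20,0,0,-150,0]
}}

```text
time: 33.2
tool_pos: [522.1, 120.8, 378.9]
tcp_rot: [-3.141, 0.004, -3.006]
contact_force: [-0.3, -0.3, -0.4]
grip_width: 30.9
finger_force: 30.0
```

{"fn": "tcp_steps", "kwargs": {
  "moves": [20,7,-25,0,0,20,20,-75,0,0,20,37,-130,0,0,20,52,-185,0,0,20,57,-207,0,0]
}}

```text
time: 33.83
tool_pos: [492.6, -94.6, 375.2]
tcp_rot: [3.141, -0.003, -3.009]
contact_force: [-0.8, 0.8, -0.6]
grip_width: 31.0
finger_force: 30.0
```

{"fn": "tcp_steps", "kwargs": {
  "moves": [20,0,0,30,0,20,0,0,70,0,20,0,0,110,0,20,0,0,135,0,20,0,0,135,0]
}}

```text
time: 34.45
tool_pos: [492.3, -91.7, 239.0]
tcp_rot: [3.139, -0.006, -3.006]
contact_force: [-0.3, -0.5, -1.0]
grip_width: 31.1
finger_force: 30.0
```

```bash
python3 -c "
from h import *
go(492.6,-91,65,-3.009)"
```

```text
shift [-0.4  0.7 15. ] turn 0.003 now [492.3 -91.7 239. ] -3.006
```

{"fn": "tcp_steps", "kwargs": {
  "moves": [20,0,0.5,6,0,20,0,0.5,11,0,20,0,0.5,13,0,20,0,0.5,13,0]
}}

```text
time: 34.95
tool_pos: [493.4, -91.6, 228.9]
tcp_rot: [-3.141, 0.0, -3.006]
contact_force: [0.5, -0.0, -0.7]
grip_width: 30.9
finger_force: 30.0
```

{"fn": "tcp_steps", "kwargs": {
  "moves": [60,0,0,0,0,60,0,0,0,0,60,0,0,0,0,60,0,0,0,0]
}}

```text
time: 35.45
tool_pos: [493.4, -91.6, 228.8]
tcp_rot: [3.142, 0.0, -3.006]
contact_force: [-0.1, -0.7, -0.3]
grip_width: 59.6
finger_force: 0.0
```

{"fn": "tcp_steps", "kwargs": {
  "moves": [60,0,0,-30,0,60,0,0,-80,0,60,0,0,-140,0,75,0,0,-190,0]
}}

```text
time: 35.95
tool_pos: [493.1, -91.5, 421.1]
tcp_rot: [-3.141, 0.001, -3.006]
contact_force: [0.7, -0.7, -0.4]
grip_width: 66.2
finger_force: 0.0
```

{"fn": "tcp_steps", "kwargs": {
  "moves": [80,20,60,0,0,80,35,120,0,0,80,45,180,0,0,80,53,220,0,0,80,53,220,0,0]
}}

```text
time: 36.58
tool_pos: [410.0, 121.2, 418.9]
tcp_rot: [3.141, 0.0, -3.002]
contact_force: [0.2, -0.3, -0.6]
grip_width: 80.0
finger_force: 0.0
```

{"fn": "tcp_steps", "kwargs": {
  "moves": [80,0,0,0,0]
}}

```text
time: 36.7
tool_pos: [411.3, 118.9, 418.8]
tcp_rot: [-3.141, 0.0, -3.006]
contact_force: [0.5, -0.2, 0.2]
grip_width: 79.9
finger_force: 0.0
```

```bash
python3 -c "
from h import *
go(409.7,122.4,123,-3.008)"
```

```text
shift [  1.1   3.7 136.8] turn 0.002 now [411.3 118.9 418.8] -3.006
```

{"fn": "tcp_steps", "kwargs": {
  "moves": [80,1,3.5,50,0,80,1,3.5,100,0,80,1,3.5,130,0,80,1,3.5,137,0,80,1,3.5,137,0]
}}

```text
time: 37.33
tool_pos: [410.3, 121.9, 282.1]
tcp_rot: [-3.142, 0.0, -3.007]
contact_force: [-0.2, -0.2, 0.1]
grip_width: 79.9
finger_force: 0.0
```

{"fn": "tcp_steps", "kwargs": {
  "moves": [80,0,0,0,0]
}}

```text
time: 37.45
tool_pos: [410.3, 122.3, 282.9]
tcp_rot: [3.142, 0.003, -3.007]
contact_force: [0.6, 0.7, 0.4]
grip_width: 80.1
finger_force: 0.0
```

{"fn": "tcp_steps", "kwargs": {
  "moves": [40,0,0,0,0,40,0,0,0,0,40,0,0,0,0,40,0,0,0,0,40,0,0,0,0]
}}

```text
time: 38.08
tool_pos: [409.7, 122.6, 281.9]
tcp_rot: [-3.142, 0.001, -3.006]
contact_force: [-0.4, -0.4, 3.6]
grip_width: 52.7
finger_force: 30.0
```

{"fn": "tcp_steps", "kwargs": {
  "moves": [40,0,0,-20,0,40,0,0,-60,0,40,0,0,-100,0,40,0,0,-130,0,40,0,0,-150,0]
}}

```text
time: 38.7
tool_pos: [409.5, 122.6, 433.0]
tcp_rot: [3.141, 0.001, -3.006]
contact_force: [0.3, 1.1, -0.3]
grip_width: 52.9
finger_force: 30.0
```

```bash
python3 -c "
from h import *
go(499,-193,270,-3.009); t=snap('top','t10',crop=(255,120,405,225),s=5); s=snap('side','s10')
print((proj(t,[493,-92,102])-[255,120])*5)"
```

```text
shift [ -46.  -324.8    4. ] turn 0.003 now [409.5 122.6 433. ] -3.006
[217.382279   332.07225709]
```

View pics/t10.png

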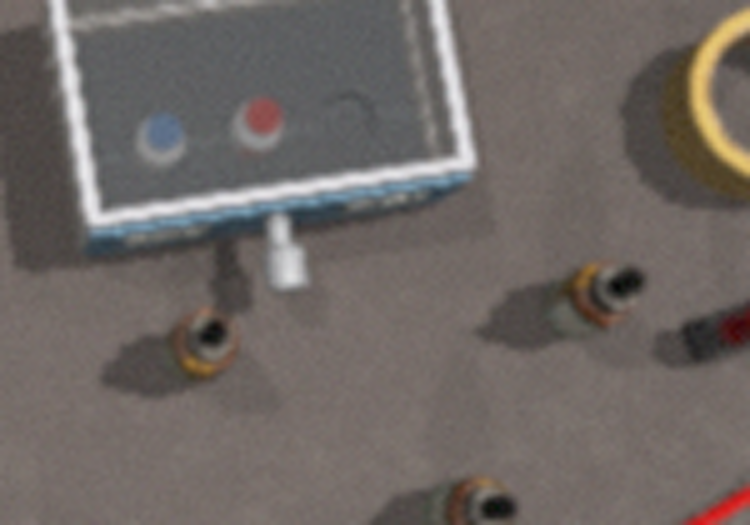

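Dropper is back at its starting pixel (212,332, = 212,432 before), and the red and blue vials and the knob are where they were at the start. Now the tub.

{"fn": "tcp_steps", "kwargs": {
  "moves": [40,-3,-20,0,0,40,-8,-60,0,0,40,-15,-100,0,0,40,-22,-140,0,0,40,-23,-162,0,0]
}}

```text
time: 39.42
tool_pos: [454.6, -36.5, 430.1]
tcp_rot: [3.141, -0.002, -3.008]
contact_force: [0.2, -0.3, -1.6]
grip_width: 52.9
finger_force: 30.0
```

{"fn": "tcp_steps", "kwargs": {
  "moves": [40,-3,-20,0,0,40,-8,-60,0,0,40,-15,-100,0,0,40,-22,-140,0,0,40,-23,-163,0,0]
}}

```text
time: 40.05
tool_pos: [499.4, -194.8, 429.9]
tcp_rot: [3.14, -0.002, -3.007]
contact_force: [-0.1, -0.1, -0.8]
grip_width: 52.8
finger_force: 30.0
```

{"fn": "tcp_steps", "kwargs": {
  "moves": [40,0,0,40,0,40,0,0,80,0,40,0,0,120,0,40,0,0,140,0,40,0,0,140,0]
}}

```text
time: 40.67
tool_pos: [498.5, -192.6, 289.7]
tcp_rot: [3.138, -0.004, -3.006]
contact_force: [-0.2, -0.5, -0.5]
grip_width: 53.0
finger_force: 30.0
```

{"fn": "tcp_steps", "kwargs": {
  "moves": [40,0,0,0,0]
}}

```text
time: 40.8
tool_pos: [499.3, -193.1, 292.4]
tcp_rot: [-3.141, 0.001, -3.006]
contact_force: [0.1, 0.2, -1.1]
grip_width: 53.0
finger_force: 30.0
```

```bash
python3 -c "
from h import *
go(499,-192.5,120.8,-3.009)"
```

```text
shift [ 0.2  0.7 12.6] turn 0.003 now [ 499.3 -193.1  292.4] -3.006
```

{"fn": "tcp_steps", "kwargs": {
  "moves": [40,0,0,6,0,40,0,0,11,0,40,0,0,12,0,40,0,0,12,0]
}}

```text
time: 41.3
tool_pos: [499.2, -193.2, 279.9]
tcp_rot: [-3.142, 0.0, -3.006]
contact_force: [1.0, 0.9, 1.2]
grip_width: 53.1
finger_force: 30.0
```

{"fn": "tcp_steps", "kwargs": {
  "moves": [75,0,0,0,0,75,0,0,0,0,75,0,0,0,0,75,0,0,0,0]
}}

```text
time: 41.8
tool_pos: [499.1, -193.2, 279.7]
tcp_rot: [3.142, 0.0, -3.006]
contact_force: [0.5, 0.9, -0.5]
grip_width: 74.9
finger_force: 0.0
```

{"fn": "tcp_steps", "kwargs": {
  "moves": [75,0,0,-30,0,75,0,0,-80,0,75,0,0,-130,0,75,0,0,-150,0]
}}

```text
time: 42.3
tool_pos: [499.2, -193.3, 433.0]
tcp_rot: [-3.139, 0.004, -3.006]
contact_force: [0.9, 0.3, -1.3]
grip_width: 74.9
finger_force: 0.0
```

{"fn": "tcp_steps", "kwargs": {
  "moves": [75,40,40,0,0,75,40,100,0,0,75,40,160,0,0,75,40,220,0,0,75,40,280,0,0]
}}

```text
time: 42.92
tool_pos: [421.0, 80.5, 430.0]
tcp_rot: [3.142, 0.001, -3.007]
contact_force: [2.0, -0.8, 0.4]
grip_width: 75.1
finger_force: 0.0
```

{"fn": "tcp_steps", "kwargs": {
  "moves": [75,0,0,0,0,75,0,0,0,0,75,0,0,0,0]
}}

```text
time: 43.3
tool_pos: [422.0, 77.6, 429.7]
tcp_rot: [-3.141, -0.0, -3.008]
contact_force: [0.6, -0.8, -0.6]
grip_width: 74.9
finger_force: 0.0
```

```bash
python3 -c "
from h import *
t=snap('top','t11',crop=(90,100,405,225),s=2.5); s=snap('side','s11',s=1.5)
im=np.vstack([cv2.resize(t['color'][100:225,255:405],None,fx=3,fy=3),cv2.resize(s['color'][120:250,230:380],None,fx=3,fy=3)[:225]])
cv2.imwrite('pics/f.png',im[...,::-1]); print(bot.get_obs()['tool_pos'])"
```

```text
[421.99182415  77.54503284 429.62096205]
```

View pics/s11.png

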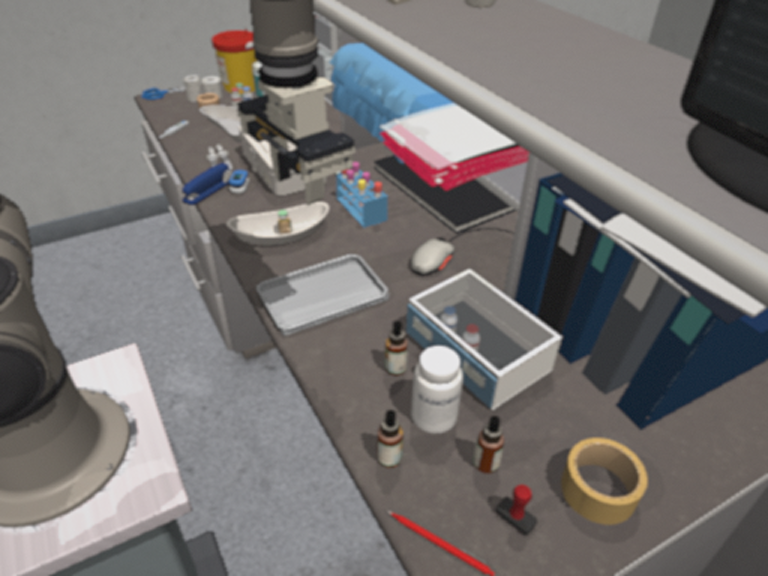

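Side view: tub (437,388), dropper (397,350) and vials sit as at the start, and the green vial is in the dish at (284,222). One numeric comparison of the drawer and objects against the first picture, then I hand in.

Run:
```python
from h import *
a=np.load('pics/top0.npz')['color'];b=np.load('pics/t11.npz')['color']
ok=True
for n,(x0,y0,x1,y1) in dict(knob=(305,161,319,180),tub=(324,168,356,202),drop=(288,178,306,198),red=(300,138,314,153),blue=(280,140,296,156)).items():
    up=lambda i:cv2.resize(i,None,fx=4,fy=4,interpolation=cv2.INTER_CUBIC)
    r=cv2.matchTemplate(up(b[y0-6:y1+6,x0-6:x1+6]),up(a[y0:y1,x0:x1]),cv2.TM_CCOEFF_NORMED); _,m,_,p=cv2.minMaxLoc(r)
    d=(np.array(p)-24)/4*2.5; print(n,'mm',d,round(m,3)); ok&=bool(np.abs(d).max()<4)
print(ok, bot.close_job() if ok else 'not handed in')
```

```text
knob mm [0. 0.] 0.997
tub mm [2.5 0. ] 0.998
drop mm [0. 0.] 0.95
red mm [0. 0.] 0.988
blue mm [0. 0.] 0.985
the job is handed in; nothing more can be done
True None
```

I handed the job in at about 43 s of the 141 s; its verdict was not shown. The last pictures show the green vial standing in the kidney dish, the drawer shut, the tub and dropper bottle upright within about 3 mm of their starting places, and the red and blue vials unmoved.

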